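Wipe the brass offcuts off the filing plate

TASK

Pick up the scraper with the red grip and with it wipe both brass offcuts along the steel plate, off its end and into the green catch pan; do not push or pick the offcuts with the fingers. Then stand the scraper upright on the bench again, off the board and its pan, and let go.

Things in the scene. Friction and masses are not known exactly. Their poses are not given: they have to be found in the camera images.
- board: filing board fixed to the bench: a flat steel plate 200 mm long (x) and 130 mm wide (y) on a dark wooden base, without rails, its top 24 mm above the bench; a green open catch pan 100 mm long and 150 mm wide joins its +x end, floor 4 mm and rim 22 mm above the bench, walls 4 mm. Origin: on the bench under the middle of the plate; x points along the plate towards the pan (plate from x = -100 to +100 mm, pan from +100 to +200 mm), y across it, z up
- scraper_center (a point): centre of the loose scraper, about 100 to 210 g, 62 mm high, standing upright on the bench, so this point is 31 mm above its underside. A flat-sided black rubber foot 24 mm thick (x) by 100 mm wide (y) by 16 mm high, over it a red grip 22 mm thick (x) by 66 mm wide (y) up to the top, to be grasped across its 22 mm thickness. Both wide faces (+x and -x) are alike and can push; z up
- chip1_center (a point): an L-shaped loose brass offcut, 24 x 22 mm and 8 mm thick, 20 g, lying flat on the steel plate; its centre, 4 mm above its underside. It lies ahead of (nearer the pan than) x = -50 mm of the board
- chip2_center (a point): a rectangular loose brass offcut, 20 x 14 mm and 8 mm thick, 20 g, lying flat on the steel plate nearer the pan than the L-shaped one; its centre, 4 mm above its underside
Things that resemble listed ones, but are neither listed nor needed, are in the scene too. Leave any blue look-alike of the part that bears scraper_center alone.

How it is judged:
By the outcome, as a careful person would: the job done as asked, in the order asked, and still so for the second after the job is handed in, with the robot touching nothing.
It also fails if it takes over 51 s, if anything falls off the work surface, if the arm or the gripper's body presses on something with over 40 N, if the wrist force passes 120 N, or if a joint passes its speed limit or range.

ROBOT

A 6-joint arm with a two-finger parallel gripper is mounted at the origin on a cart in front of the work surface, level with it; the furniture and walls round the work are solid. World frame = base frame: x ahead of the robot, y to its left, z up, the work surface at z = 0. Lengths are in m, angles in rad, forces in N, time in s.
With the tool pointing down it reaches from about 0.25 to 0.775 m from the base axis. Payload 4 kg.
Tool frame: the origin (TCP) lies midway between the tips of the shut fingers; the grasp point (between the pads) lies 19 mm behind it; z points along the fingers, y is the direction in which the jaws open and shut (so a half turn about z gives the same grasp; the last joint's range is limited). The gripper opens to 94 mm and grips with 3 to 60 N. Pads are 16 mm wide; open, the fingers measure 119 mm over their backs; the gripper's body (75 mm by 177 mm) begins 78 mm behind the grasp point.
Start: joints at [-1.237, 0.087, 1.371, -0, 1.684, -0.103], TCP at [0.233, -0.498, 0.206] pointing down, gripper open.
Joint ranges: [-3.1, 3.1], [-0.76, 2.03], [0.27, 2.55], [-1.08, 4.22], [0.17, 2.65], [-2.57, 2.57]. Speed limits (rad/s): [2.79, 2.79, 3.14, 3.14, 3.14, 3.14].

INTERFACE

Orientations are given as [roll, pitch, yaw] about the fixed x, y, z axes, in that order (R = Rz(yaw) Ry(pitch) Rx(roll)).
In Python, from bench import robot gives the robot as it stands.
- The arm moves only by the tool servo_tool, never from a script. Its argument "rows" is a list of rows, each a list of 2 entries, a list of its own where there are three numbers: the shift along the tool's x, y, z normalised to -1 to 1, where 1 is 0.08 m, then the turn about the tool's z normalised to -1 to 1, where 1 is pi/2 rad. A call has 1 to 12 rows; each row is the pose to reach, as a shift and turn from the pose commanded when the call began, along the tool's axes at that moment; what a row does not reach only later rows make up. A row lasts 1/12 s, in which the tool goes at most 41.7 mm and 7.16 degrees, less where a joint would pass 70% of its speed; a pose out of reach is approached as far as the arm can. A call with a number of a shift or a turn outside -1 to 1 is refused whole. A call with a gripper value outside its range is refused whole. "grip" is the closure, from -1 (fully open) to 1 (shut), set as the call begins (left out, the last holds). The fingers move at their own pace and stop on an object; the grip force is fixed at half the most. Time passes only in rows, so rows that repeat a pose let the fingers close. It gives the time, the measured TCP pose, the force and the opening at its end, in the units of the state.
- robot.get_obs(): the state, without advancing time (a new reading comes with each control period).
- robot.snapshot(name): name is "side" or "top" or "wrist"; returns a dict with "pixels" (420x560x3 uint8, red, green, blue), "camera_matrix" (3x3 intrinsics, pixels), "world_from_camera" (4x4, takes a point from camera to world coordinates). Camera axes: x right, y down, z forward; pixel columns grow to the right and rows downward; lengths in m; the calibration is good to about 2 mm. A picture is of the moment at which its call begins. There is no depth.
- robot.close_job(): hands the job in, once; it reports no verdict.
The state is a dict: "time": time; "joint_positions": joint angles; "qvel": joint speeds; "joint_torque": joint torques, N m; "tool_pos": TCP position; "ee_rot": TCP orientation; "wrist_force": force on the tool from outside, world axes, zero at the start; "wrist_torque": the same for the moment, N m; "width": finger opening in m.
Only numpy, scipy, OpenCV 4.12 (cv2) and the standard library are available. Lean on these libraries where they do the work, as an engineer would, in place of code of your own. Each camera call takes 0.05 s, during which the arm holds its last target.

## Working session

There is one attempt and no reset: what is moved stays moved. The work goes in short steps, Python scripts to look and compute and a tool call to move; the robot and the scene stay as the last step left them, time stands still between calls to the robot, and variables do not carry over. Pictures are saved under pics/ and viewed, and the job is handed in when it is done.

Besides the shell and the picture viewer there is one more tool, called by a JSON object that holds its "op" and its "data", one argument or row to a line. servo_tool: Moves the arm, as the interface text tells. Its arguments: {"type":"object","properties":{"rows":{"type":"array"},"grip":{"type":"number"}},"required":["rows"]}

```bash
mkdir -p pics
cat > h.py <<'E'
import numpy as np,cv2,pickle
from bench import robot
def snap(n,tag):
    s=robot.snapshot(n); cv2.imwrite(f'pics/{tag}.png',s['pixels'][:,:,::-1]); pickle.dump(s,open(f'pics/{tag}.pkl','wb')); return s
def ray(s,uv,z):
    K=np.array(s['camera_matrix']);T=np.array(s['world_from_camera'])
    uv=np.atleast_2d(uv).astype(float)
    d=np.c_[uv,np.ones(len(uv))]@np.linalg.inv(K).T@T[:3,:3].T
    o=T[:3,3]; return o+d*((z-o[2])/d[:,2])[:,None]
def proj(s,p):
    K=np.array(s['camera_matrix']);T=np.linalg.inv(np.array(s['world_from_camera']))
    c=np.atleast_2d(p)@T[:3,:3].T+T[:3,3]; q=c@K.T; return q[:,:2]/q[:,2:]
E
python3 - <<'E'
from h import *
for n in ['top','side','wrist']:
    s=snap(n,n+'0'); print(n,np.round(s['world_from_camera'],3).tolist(),np.round(s['camera_matrix'],0).tolist())
print(robot.get_obs())
E
```

```text
top [[-0.011, -0.999, 0.04, 0.49], [-1.0, 0.011, 0.012, -0.228], [-0.013, -0.04, -0.999, 1.212], [0.0, 0.0, 0.0, 1.0]] [[403.0, 0.0, 281.0], [0.0, 403.0, 215.0], [0.0, 0.0, 1.0]]
side [[-1.0, 0.011, 0.008, 0.543], [-0.001, 0.511, -0.86, 0.632], [-0.014, -0.86, -0.51, 0.553], [0.0, 0.0, 0.0, 1.0]] [[392.0, 0.0, 278.0], [0.0, 392.0, 213.0], [0.0, 0.0, 1.0]]
wrist [[0.424, -0.877, -0.226, 0.298], [-0.906, -0.411, -0.104, -0.468], [-0.002, 0.249, -0.968, 0.384], [0.0, 0.0, 0.0, 1.0]] [[341.0, 0.0, 276.0], [0.0, 341.0, 210.0], [0.0, 0.0, 1.0]]
{'time': 0.15, 'joint_positions': array([-1.23710874e+00,  8.77763485e-02,  1.37187918e+00, -4.89498936e-05,
        1.68358609e+00, -1.03124809e-01]), 'qvel': array([ 8.16317955e-05, -1.75545225e-03, -3.54797669e-03, -1.71372021e-03,
       -9.63688291e-04, -3.19472017e-04]), 'joint_torque': array([ 1.40707773e-03, -3.40642369e+01, -3.02793252e+01,  7.17432238e-02,
        3.05994367e-02, -1.38703458e-04]), 'tool_pos': array([ 0.23251174, -0.49798175,  0.20459207]), 'ee_rot': array([-3.13994744e+00, -1.21358096e-04,  4.36806825e-01]), 'wrist_force': array([-0.49777987,  0.44647703, -0.3734939 ]), 'wrist_torque': array([0.02799957, 0.03052708, 0.03187124]), 'width': 0.09399682648910772}
```

View pics/top0.png

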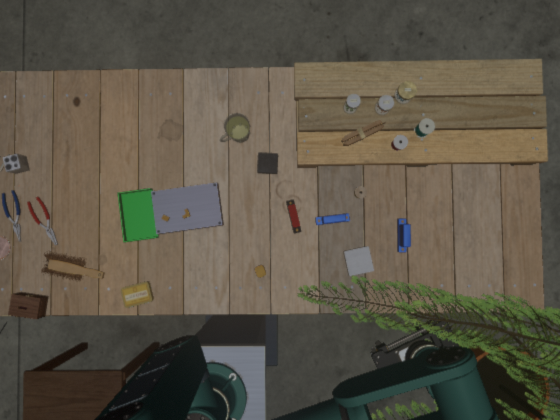

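View pics/side0.png

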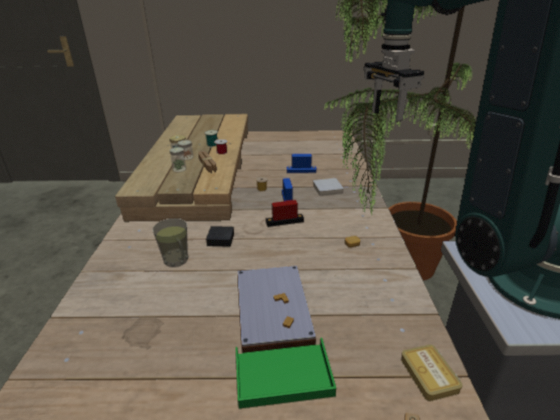

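View pics/wrist0.png

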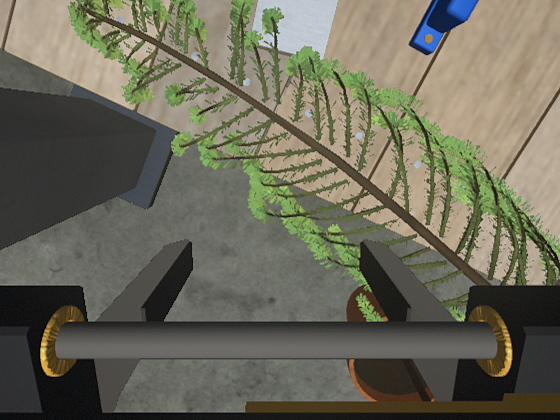

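Top view: plate around (188,210), pan (138,215), L chip (187,213), rectangular chip (166,218), and the red scraper (293,216) with blue look-alikes to its right. Next I measure them.

```bash
cat > m.py <<'E'
from h import *
def comp(mask,amin=8):
    n,l,st,c=cv2.connectedComponentsWithStats(mask.astype(np.uint8)); 
    return [(st[i],c[i],l==i) for i in range(1,n) if st[i][4]>=amin]
if __name__=='__main__':
  for n in ['top','side']:
    s=pickle.load(open(f'pics/{n}0.pkl','rb')); im=s['pixels']; hsv=cv2.cvtColor(im,cv2.COLOR_RGB2HSV); H,S,V=[hsv[:,:,i].astype(int) for i in range(3)]
    masks={'green':((H>50)&(H<70)&(S>150)&(V>70),0.022),'red':(((H<5)|(H>175))&(S>170)&(V>70),0.05),'plate':((H>105)&(H<130)&(S>20)&(S<80)&(V>90),0.024),
     'brass':((H>8)&(H<25)&(S>140)&(V>90),0.032)}
    for k,(m,z) in masks.items():
        for st,c,mm in comp(m, 8):
            if k in('green','plate') and st[4]<500: continue
            cnt=np.argwhere(mm)[:,::-1].astype(np.float32)
            r=cv2.minAreaRect(cnt); b=ray(s,cv2.boxPoints(r),z)
            print(n,k,st.tolist(),np.round(c,1),'ctr',np.round(ray(s,c,z)[0],4),'box',np.round(b[:,:2],3).tolist())
  for n,(x0,y0,x1,y1) in {'top':(110,170,310,260),'side':(200,180,360,410)}.items():
    im=cv2.imread(f'pics/{n}0.png')[y0:y1,x0:x1]; f=800/im.shape[1] if n=='top' else 2.6
    cv2.imwrite(f'pics/{n}0z.png',cv2.resize(im,None,fx=f,fy=f,interpolation=cv2.INTER_CUBIC))
E
python3 m.py
```

```text
top green [122, 192, 32, 47, 1103] [137.6 214.3] ctr [0.5438 0.2123 0.022 ] box [[0.604, 0.261], [0.613, 0.178], [0.477, 0.162], [0.468, 0.244]]
top red [38, 198, 11, 20, 32] [ 43.7 208. ] ctr [0.564  0.4765 0.05  ] box [[0.593, 0.495], [0.596, 0.489], [0.539, 0.46], [0.536, 0.466]]
top red [29, 203, 11, 20, 36] [ 33.1 213.2] ctr [0.5493 0.5074 0.05  ] box [[0.576, 0.525], [0.579, 0.52], [0.523, 0.49], [0.521, 0.495]]
top plate [153, 184, 69, 49, 2542] [187.1 207.6] ctr [0.5617 0.0641 0.024 ] box [[0.611, 0.171], [0.636, -0.022], [0.512, -0.038], [0.488, 0.153]]
top plate [202, 347, 63, 73, 2104] [245.1 374.5] ctr [ 0.0735 -0.1042  0.024 ] box [[0.151, 0.021], [0.153, -0.157], [-0.054, -0.16], [-0.057, 0.017]]
top brass [185, 211, 4, 6, 8] [186.8 213.8] ctr [0.5433 0.0633 0.032 ] box [[0.537, 0.068], [0.551, 0.063], [0.549, 0.057], [0.534, 0.063]]
top brass [163, 217, 5, 3, 11] [165.3 217.9] ctr [0.5317 0.1267 0.032 ] box [[0.534, 0.133], [0.534, 0.122], [0.528, 0.122], [0.529, 0.133]]
top brass [256, 266, 9, 11, 74] [260.1 270.8] ctr [ 0.3741 -0.1513  0.032 ] box [[0.382, -0.135], [
[... 1250 characters left out ...]
78] [447.2 228.5] ctr [ 0.142  -0.1631  0.032 ] box [[0.186, -0.128], [0.12, -0.253], [0.089, -0.224], [0.158, -0.105]]
side brass [399, 229, 31, 9, 53] [414.2 234.1] ctr [ 0.2281 -0.1404  0.032 ] box [[0.263, -0.151], [0.258, -0.164], [0.196, -0.131], [0.201, -0.119]]
side brass [346, 237, 14, 7, 59] [352.2 240.7] ctr [ 0.3786 -0.1159  0.032 ] box [[0.391, -0.131], [0.36, -0.131], [0.365, -0.106], [0.394, -0.107]]
side brass [275, 294, 13, 7, 45] [281.4 297.1] ctr [0.5437 0.0698 0.032 ] box [[0.556, 0.072], [0.554, 0.057], [0.531, 0.065], [0.533, 0.08]]
side brass [284, 318, 9, 8, 48] [288.1 321.5] ctr [0.5323 0.1322 0.032 ] box [[0.54, 0.138], [0.534, 0.12], [0.524, 0.127], [0.531, 0.144]]
```

View pics/top0z.png

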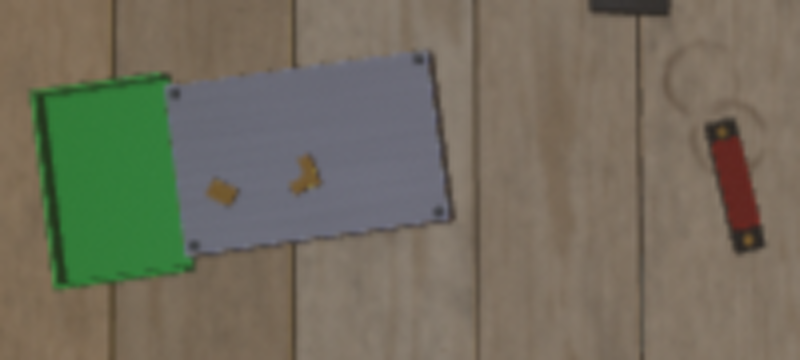

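View pics/side0z.png

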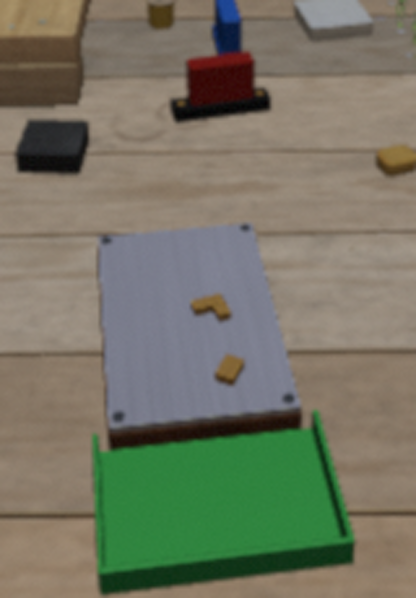

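Run:
```python
from h import *
s=pickle.load(open('pics/top0.pkl','rb')); t=pickle.load(open('pics/side0.pkl','rb'))
Z=lambda l:np.array(l,float)/4+[110,170]
Y=lambda l:np.array(l,float)/2.6+[200,180]
def show(n,p): print(n,np.round(p[:,:2],4).tolist(),'mean',np.round(p.mean(0),4))
show('plate',ray(s,Z([(168,86),(430,52),(452,218),(190,254)]),.024))
show('plateS',ray(t,Y([(108,427),(98,237),(252,227),(299,408)]),.024))
show('foot',ray(s,Z([(706,124),(735,118),(764,246),(737,252)]),.016))
show('redtop',ray(s,Z([(708,138),(733,132),(760,222),(735,228)]),.062))
show('redtopS',ray(t,Y([(187,62),(252,54)]),.062))
show('footS bottom front',ray(t,Y([(172,118),(270,107)]),.0))
show('L',ray(s,Z([(290,192),(300,156),(312,153),(322,184)]),.032))
show('rect',ray(s,Z([(222,192)]),.032))
show('LS',ray(t,Y([(192,306),(220,295),(231,318)]),.032))
show('rectS',ray(t,Y([(229,366)]),.032))
```

```text
plate [[0.611, 0.1687], [0.6339, -0.0264], [0.5106, -0.0422], [0.4861, 0.1521]] mean [0.5604 0.0631 0.024 ]
plateS [[0.6119, 0.175], [0.6358, -0.0192], [0.5099, -0.0301], [0.4865, 0.1606]] mean [0.561  0.0716 0.024 ]
foot [[0.5785, -0.2306], [0.5827, -0.2522], [0.4874, -0.2725], [0.4832, -0.2525]] mean [ 0.533  -0.2519  0.016 ]
redtop [[0.5651, -0.2318], [0.5692, -0.2497], [0.5046, -0.2682], [0.5006, -0.2503]] mean [ 0.5349 -0.25    0.062 ]
redtopS [[0.5656, -0.2408], [0.5011, -0.2555]] mean [ 0.5334 -0.2481  0.062 ]
footS bottom front [[0.582, -0.2361], [0.482, -0.255]] mean [ 0.532  -0.2456  0.    ]
L [[0.5309, 0.0758], [0.5573, 0.0684], [0.5594, 0.0595], [0.5365, 0.0522]] mean [0.546 0.064 0.032]
rect [[0.5315, 0.126]] mean [0.5315 0.126  0.032 ]
LS [[0.5581, 0.0713], [0.5374, 0.0598], [0.5298, 0.0841]] mean [0.5418 0.0717 0.032 ]
rectS [[0.5322, 0.1305]] mean [0.5322 0.1305 0.032 ]
```

Run:
```python
from h import *
s=pickle.load(open('pics/top0.pkl','rb')); t=pickle.load(open('pics/side0.pkl','rb')); w=pickle.load(open('pics/wrist0.pkl','rb'))
for uv in [(302,293),(400,293),(540,320)]:
  for z in [0,.1,.2,.3,.4,.6,.8]:
    p=ray(s,[uv],z)[0]; print(uv,np.round(p,2),'side',proj(t,p)[0].round(),'wrist',proj(w,p)[0].round())
```

```text
(302, 293) [ 0.3  -0.27  0.  ] side [369. 217.] wrist [107.  34.]
(302, 293) [ 0.32 -0.27  0.1 ] side [368. 184.] wrist [ 43. -23.]
(302, 293) [ 0.33 -0.27  0.2 ] side [366. 148.] wrist [-107. -159.]
(302, 293) [ 0.35 -0.26  0.3 ] side [364. 107.] wrist [-889. -861.]
(302, 293) [ 0.37 -0.26  0.4 ] side [362.  62.] wrist [1321. 1125.]
(302, 293) [ 0.4  -0.25  0.6 ] side [356. -50.] wrist [484. 373.]
(302, 293) [ 0.43 -0.24  0.8 ] side [ 349. -201.] wrist [388. 286.]
(400, 293) [ 0.3  -0.57  0.  ] side [353. 171.] wrist [356. 158.]
(400, 293) [ 0.32 -0.54  0.1 ] side [352. 146.] wrist [363. 138.]
(400, 293) [ 0.33 -0.51  0.2 ] side [351. 118.] wrist [378.  95.]
(400, 293) [ 0.35 -0.48  0.3 ] side [350.  85.] wrist [436. -73.]
(400, 293) [ 0.36 -0.45  0.4 ] side [349.  48.] wrist [117. 845.]
(400, 293) [ 0.39 -0.4   0.6 ] side [345. -46.] wrist [308. 296.]
(400, 293) [ 0.43 -0.34  0.8 ] side [ 341. -179.] wrist [322. 256.]
(540, 320) [ 0.22 -0.98  0.  ] side [357. 131.] wrist [604. 351.]
(540, 320) [ 0.24 -0.91  0.1 ] side [356. 112.] wrist [663. 376.]
(540, 320) [ 0.26 -0.85  0.2 ] side [355.  90.] wrist [779. 425.]
(540, 320) [ 0.29 -0.79  0.3 ] side [354.  64.] wrist [1108.  565.]
(540, 320) [ 0.31 -0.73  0.4 ] side [353.  35.] wrist [9125. 3974.]
(540, 320) [ 0.35 -0.61  0.6 ] side [350. -42.] wrist [ 34. 108.]
(540, 320) [ 0.4  -0.48  0.8 ] side [ 345. -157.] wrist [232. 193.]
```

Run:
```python
import cv2
a=cv2.imread('pics/side0.png')[0:240,320:480]; b=cv2.imread('pics/top0.png')[260:420,290:560]
cv2.imwrite('pics/a.png',cv2.resize(a,None,fx=2.5,fy=2.5)); cv2.imwrite('pics/b.png',cv2.resize(b,None,fx=2.9,fy=2.9))
```

```text
(no output)
```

View pics/a.png

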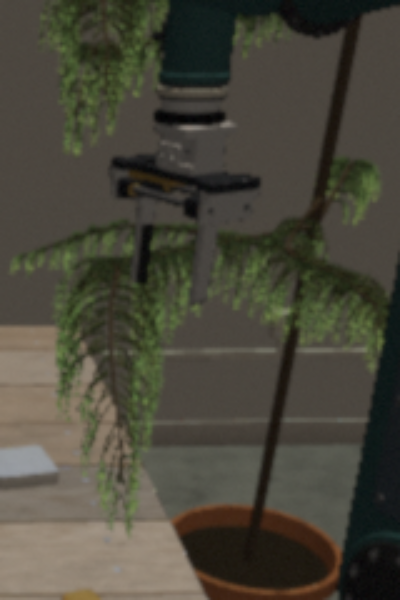

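View pics/b.png

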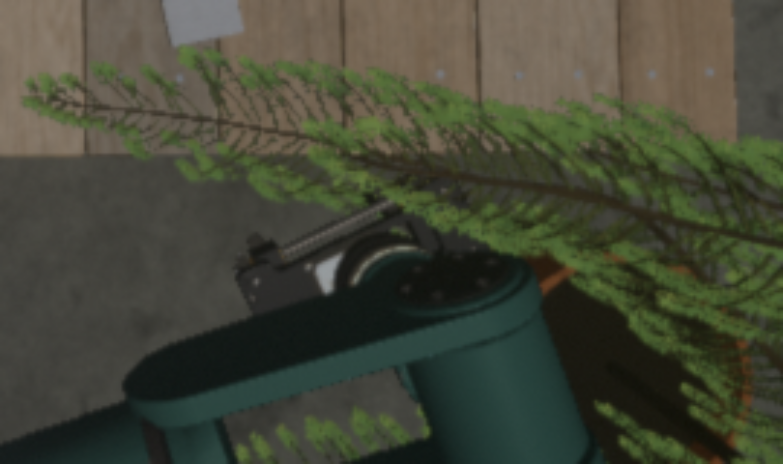

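Side view: the plant frond droops to its tip at about (370,210), i.e. (0.30,-0.27,~0.03), right ahead of the gripper. So I go up, then towards +y, before moving forward.

{"op": "servo_tool", "data": {
  "rows": [
    [[0, 0, -0.3], 0],
    [[0, 0, -0.6], 0],
    [[0, 0, -1], 0],
    [[0, 0, -1], 0]
  ]
}}

```text
time: 0.48
tool_pos: [0.2334, -0.5002, 0.2923]
ee_rot: [3.131, 0.001, 0.437]
wrist_force: [0.1, -0.8, 0.9]
width: 0.0939
```

{"op": "servo_tool", "data": {
  "rows": [
    [[0.15, -0.27, 0], 0],
    [[0.3, -0.54, 0], 0],
    [[0.46, -0.81, 0], 0]
  ]
}}

```text
time: 0.73
tool_pos: [0.2384, -0.4233, 0.2844]
ee_rot: [-3.14, -0.0, 0.436]
wrist_force: [0.4, -0.3, 0.5]
width: 0.0938
```

{"op": "servo_tool", "data": {
  "rows": [
    [[0.15, -0.27, 0], 0],
    [[0.3, -0.54, 0], 0],
    [[0.46, -0.81, 0], 0]
  ]
}}

```text
time: 0.98
tool_pos: [0.2443, -0.3485, 0.2846]
ee_rot: [-3.141, 0.0, 0.436]
wrist_force: [-0.0, -0.3, 1.1]
width: 0.0942
```

{"op": "servo_tool", "data": {
  "rows": [
    [[0.15, -0.27, 0], 0],
    [[0.3, -0.54, 0], 0],
    [[0.46, -0.81, 0], 0]
  ]
}}

```text
time: 1.23
tool_pos: [0.2502, -0.2742, 0.2847]
ee_rot: [-3.141, 0.0, 0.436]
wrist_force: [0.3, 0.1, 0.3]
width: 0.0941
```

{"op": "servo_tool", "data": {
  "rows": [
    [[0.15, -0.27, 0], 0],
    [[0.3, -0.54, 0], 0],
    [[0.46, -0.81, 0], 0],
    [[0.46, -0.81, 0], 0]
  ]
}}

```text
time: 1.57
tool_pos: [0.2565, -0.1982, 0.2857]
ee_rot: [3.141, -0.001, 0.441]
wrist_force: [-0.1, 0.0, 0.6]
width: 0.094
```

{"op": "servo_tool", "data": {
  "rows": [
    [[0.24, 0.17, 0], 0],
    [[0.48, 0.34, 0], 0],
    [[0.72, 0.51, 0], 0]
  ]
}}

```text
time: 1.82
tool_pos: [0.3266, -0.2142, 0.2851]
ee_rot: [3.141, 0.0, 0.436]
wrist_force: [-1.3, 0.4, -0.0]
width: 0.0941
```

{"op": "servo_tool", "data": {
  "rows": [
    [[0.24, 0.17, 0], 0],
    [[0.48, 0.34, 0], 0],
    [[0.72, 0.51, 0], 0]
  ]
}}

```text
time: 2.07
tool_pos: [0.3963, -0.2271, 0.2845]
ee_rot: [-3.141, 0.001, 0.437]
wrist_force: [-0.6, -0.4, 0.5]
width: 0.0942
```

{"op": "servo_tool", "data": {
  "rows": [
    [[0.24, 0.17, 0], 0],
    [[0.48, 0.34, 0], 0],
    [[0.72, 0.51, 0], 0]
  ]
}}

```text
time: 2.32
tool_pos: [0.4658, -0.2398, 0.2843]
ee_rot: [-3.141, 0.001, 0.437]
wrist_force: [-0.3, -0.3, 0.5]
width: 0.0938
```

{"op": "servo_tool", "data": {
  "rows": [
    [[0.24, 0.17, 0.2], 0.05],
    [[0.48, 0.34, 0.4], 0.1],
    [[0.72, 0.51, 0.6], 0.136],
    [[0.72, 0.51, 0.8], 0.136],
    [[0.72, 0.51, 0.8], 0.136],
    [[0.72, 0.51, 0.8], 0.136]
  ]
}}

```text
time: 2.82
tool_pos: [0.5335, -0.2518, 0.2193]
ee_rot: [-3.139, 0.003, 0.223]
wrist_force: [0.0, -0.0, 0.8]
width: 0.0942
```

Run:
```python
from h import *
for n in ['top','side','wrist']: snap(n,n+'1')
o=robot.get_obs(); print(o['tool_pos'],o['ee_rot'],o['joint_positions'],o['time'])
```

```text
[ 0.53429619 -0.25224178  0.22331034] [ 3.13938968e+00 -2.07146358e-03  2.22783676e-01] [-5.36920709e-01  1.73835969e-01  1.23912477e+00 -1.72676952e-04
  1.72561282e+00  8.11067340e-01] 2.9667
```

View pics/wrist1.png

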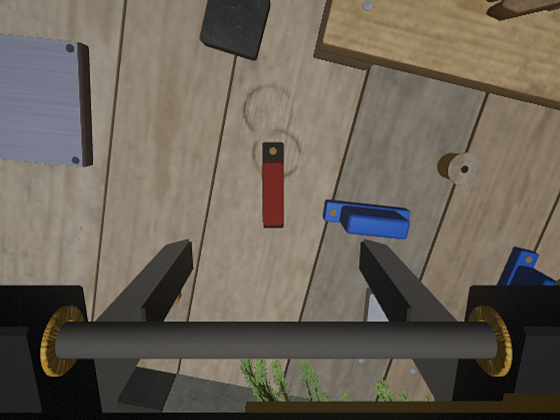

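View pics/side1.png

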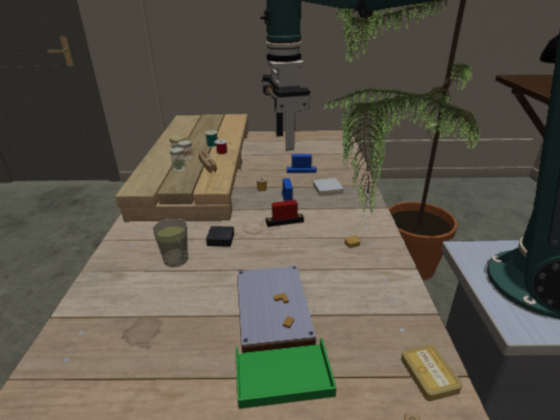

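Run:
```python
from h import *
w=pickle.load(open('pics/wrist1.pkl','rb')); tp=np.array([.5338,-.2520,0]); yw=.2228
tx=np.array([np.cos(yw),np.sin(yw),0]);ty=np.array([np.sin(yw),-np.cos(yw),0])
def f(n,uv,z):
    p=ray(w,uv,z); print(n,np.round(p,3).tolist(),'tool',np.round(np.c_[(p-tp)@tx,(p-tp)@ty],4).tolist())
f('redtop',[(263,164),(284,164),(284,226),(263,226)],.062)
f('footnear',[(263,142),(284,142)],.016)
f('bluetop',[(342,205),(410,212),(408,238),(345,230)],.04)
f('bluefoot',[(325,200),(324,222)],.016)
f('bluefoot0',[(325,200),(324,222)],.0)
f('tipsL',[(191,243),(361,243)],.223-.0)
```

```text
redtop [[0.563, -0.233, 0.062], [0.567, -0.254, 0.062], [0.504, -0.269, 0.062], [0.5, -0.247, 0.062]] tool [[0.0322, -0.0117], [0.0322, 0.0092], [-0.0323, 0.0097], [-0.0323, -0.0122]]
footnear [[0.581, -0.228, 0.016], [0.586, -0.251, 0.016]] tool [[0.0512, -0.0131], [0.0512, 0.0102]]
bluetop [[0.535, -0.327, 0.04], [0.544, -0.402, 0.04], [0.515, -0.409, 0.04], [0.508, -0.338, 0.04]] tool [[-0.0151, 0.0735], [-0.0229, 0.1486], [-0.0531, 0.1493], [-0.0437, 0.0782]]
bluefoot [[0.532, -0.312, 0.016], [0.506, -0.318, 0.016]] tool [[-0.0149, 0.0583], [-0.0415, 0.0581]]
bluefoot0 [[0.529, -0.315, 0.0], [0.502, -0.321, 0.0]] tool [[-0.0185, 0.0607], [-0.0462, 0.0605]]
tipsL [[0.531, -0.205, 0.223], [0.552, -0.297, 0.223]] tool [[0.0073, -0.0463], [0.0073, 0.0482]]
```

{"op": "servo_tool", "data": {
  "grip": -0.4,
  "rows": [
    [[0, -0.015, 0.25], 0],
    [[0, -0.015, 0.5], 0],
    [[0, -0.015, 0.8], 0],
    [[0, -0.015, 0.9], 0]
  ]
}}

```text
time: 3.3
tool_pos: [0.5326, -0.2501, 0.1477]
ee_rot: [-3.14, 0.002, 0.223]
wrist_force: [0.1, 0.2, -1.0]
width: 0.0706
```

{"op": "servo_tool", "data": {
  "rows": [
    [[0, 0, 0.2], 0],
    [[0, 0, 0.4], 0],
    [[0, 0, 0.6], 0],
    [[0, 0, 0.8], 0],
    [[0, 0, 0.8], 0],
    [[0, 0, 0.8], 0]
  ]
}}

```text
time: 3.8
tool_pos: [0.5339, -0.2506, 0.0862]
ee_rot: [3.141, -0.0, 0.223]
wrist_force: [-0.8, 0.2, 0.2]
width: 0.0662
```

Run:
```python
from h import *
snap('wrist','wrist2')
o=robot.get_obs(); print(o['tool_pos'],o['ee_rot'],o['width'],o['time'])
```

```text
[ 0.53452932 -0.25098512  0.08726456] [ 3.13988509e+00 -1.67868567e-03  2.23015832e-01] 0.06555023063958548 3.85
```

View pics/wrist2.png

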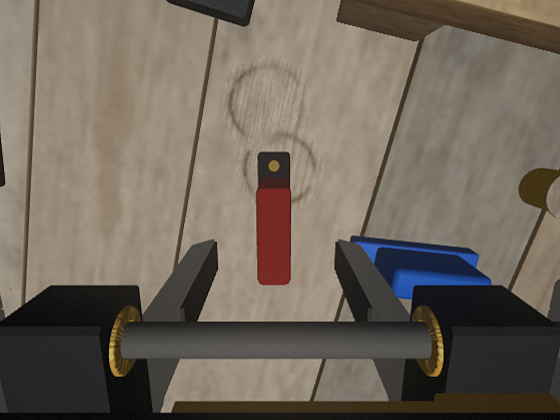

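The grip sits centred between the fingers (columns 257–291, fingers at 217 and 336). Descend and close.

{"op": "servo_tool", "data": {
  "rows": [
    [[0, 0, 0.2], 0],
    [[0, 0, 0.4], 0],
    [[0, 0, 0.6], 0],
    [[0, 0, 0.79], 0],
    [[0, 0, 0.79], 0],
    [[0, 0, 0.79], 0],
    [[0, 0, 0.79], 0]
  ]
}}

```text
time: 4.43
tool_pos: [0.5353, -0.2513, 0.0246]
ee_rot: [3.139, -0.003, 0.223]
wrist_force: [0.4, -0.3, 0.9]
width: 0.0655
```

{"op": "servo_tool", "data": {
  "grip": 1,
  "rows": [
    [[0, 0, 0], 0],
    [[0, 0, 0], 0],
    [[0, 0, 0], 0],
    [[0, 0, 0], 0],
    [[0, 0, 0], 0],
    [[0, 0, 0], 0],
    [[0, 0, 0], 0],
    [[0, 0, 0], 0]
  ]
}}

```text
time: 5.1
tool_pos: [0.5339, -0.2502, 0.0222]
ee_rot: [-3.141, 0.0, 0.223]
wrist_force: [-0.9, 0.2, 0.1]
width: 0.0214
```

Run:
```python
from h import *
o=robot.get_obs(); print(o['tool_pos'],o['ee_rot'],o['width'],o['time'],o['wrist_force'])
```

```text
[ 0.53386657 -0.25018242  0.0222493 ] [-3.14099021e+00  1.08089228e-04  2.23197432e-01] 0.02144071196677299 5.1 [-0.91783291  0.1548641   0.10703571]
```

{"op": "servo_tool", "data": {
  "rows": [
    [[0, 0, -0.25], 0],
    [[0, 0, -0.5], 0],
    [[0, 0, -0.75], 0],
    [[0, 0, -1], 0],
    [[0, 0, -1], 0]
  ]
}}

```text
time: 5.52
tool_pos: [0.5362, -0.2519, 0.1068]
ee_rot: [3.136, -0.006, 0.223]
wrist_force: [0.6, -0.9, -0.4]
width: 0.0219
```

{"op": "servo_tool", "data": {
  "rows": [
    [[0.06, -0.19, 0], 0],
    [[0.12, -0.38, 0], 0],
    [[0.18, -0.57, 0], 0],
    [[0.245, -0.77, 0], 0]
  ]
}}

```text
time: 5.85
tool_pos: [0.5381, -0.1841, 0.0995]
ee_rot: [-3.139, 0.003, 0.223]
wrist_force: [1.4, -0.6, -2.0]
width: 0.0223
```

{"op": "servo_tool", "data": {
  "rows": [
    [[0.06, -0.19, 0], 0],
    [[0.12, -0.38, 0], 0],
    [[0.18, -0.57, 0], 0],
    [[0.245, -0.77, 0], 0]
  ]
}}

```text
time: 6.18
tool_pos: [0.5434, -0.1195, 0.0995]
ee_rot: [-3.139, 0.004, 0.224]
wrist_force: [-0.2, 0.1, -2.9]
width: 0.0221
```

{"op": "servo_tool", "data": {
  "rows": [
    [[0.06, -0.19, 0], 0],
    [[0.12, -0.38, 0], 0],
    [[0.18, -0.57, 0], 0],
    [[0.245, -0.77, 0], 0]
  ]
}}

```text
time: 6.52
tool_pos: [0.5487, -0.0553, 0.0995]
ee_rot: [-3.139, 0.004, 0.224]
wrist_force: [-0.1, 0.8, -2.2]
width: 0.0219
```

{"op": "servo_tool", "data": {
  "rows": [
    [[0.06, -0.19, 0], 0.02],
    [[0.12, -0.38, 0], 0.04],
    [[0.18, -0.57, 0], 0.065],
    [[0.245, -0.77, 0], 0.065],
    [[0.245, -0.77, 0], 0.065],
    [[0.245, -0.77, 0], 0.065]
  ]
}}

```text
time: 7.02
tool_pos: [0.5544, 0.0083, 0.1001]
ee_rot: [-3.141, 0.004, 0.123]
wrist_force: [0.1, -1.0, -2.6]
width: 0.0217
```

Run:
```python
from h import *
for n in ['top','side','wrist']: snap(n,n+'3')
o=robot.get_obs(); print(o['tool_pos'],o['ee_rot'],o['width'],o['time'],o['wrist_force'])
for n,(x0,y0,x1,y1) in {'top':(110,170,310,260),'side':(200,180,360,410)}.items():
    im=cv2.imread(f'pics/{n}3.png')[y0:y1,x0:x1]; f=800/im.shape[1] if n=='top' else 2.6
    cv2.imwrite(f'pics/{n}3z.png',cv2.resize(im,None,fx=f,fy=f,interpolation=cv2.INTER_CUBIC))
```

```text
[0.55520069 0.00670247 0.10125615] [3.14146037e+00 1.75667652e-03 1.20626957e-01] 0.022127887254312237 7.1667 [-0.03873354  0.45427851 -1.5726248 ]
```

View pics/wrist3.png

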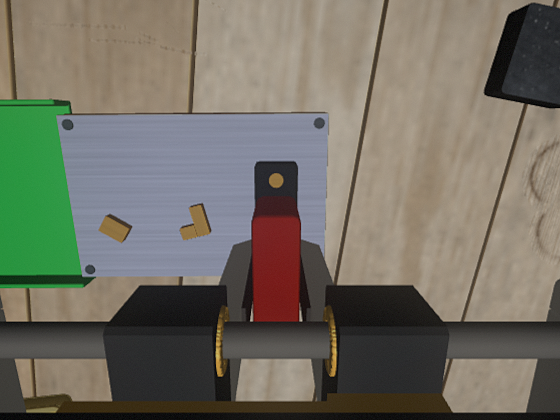

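View pics/side3.png

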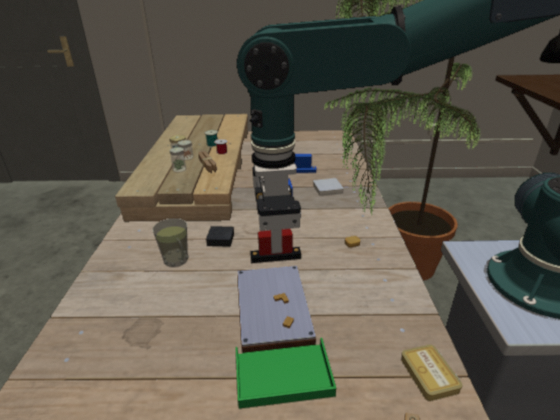

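View pics/top3z.png

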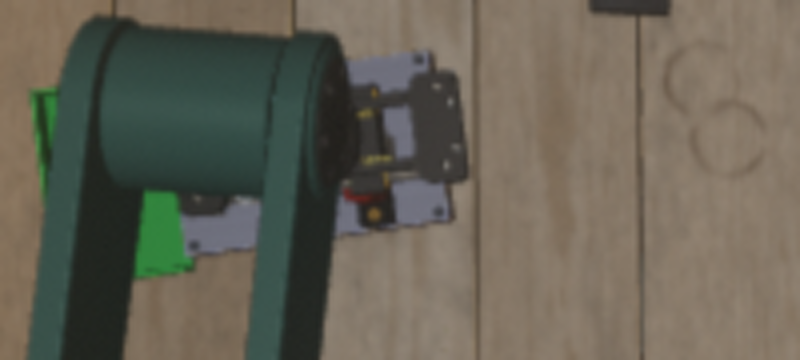

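Run:
```python
from h import *
w=pickle.load(open('pics/wrist3.pkl','rb')); tp=np.array([.5552,.0075,0]); yw=.1206
tx=np.array([np.cos(yw),np.sin(yw),0]);ty=np.array([np.sin(yw),-np.cos(yw),0])
def f(n,uv,z):
    p=ray(w,uv,z); print(n,np.round(p,3).tolist(),'tool',np.round(np.c_[(p-tp)@tx,(p-tp)@ty],4).tolist())
f('plate',[(58,115),(328,112),(80,277),(325,235)],.024)
f('rect',[(105,214),(131,228),(123,242),(98,229)],.032)
f('L',[(190,207),(203,204),(211,234),(182,240),(180,228)],.032)
f('foot',[(254,162),(298,162)],.016+.078)
f('redtop',[(252,215),(300,215)],.062+.078)
```

```text
plate [[0.612, 0.172, 0.024], [0.638, -0.021, 0.024], [0.485, 0.159, 0.024], [0.545, -0.034, 0.024]] tool [[0.0764, -0.1567], [0.0788, 0.0387], [-0.0513, -0.1591], [-0.0148, 0.04]]
rect [[0.544, 0.135, 0.032], [0.535, 0.115, 0.032], [0.523, 0.121, 0.032], [0.532, 0.14, 0.032]] tool [[0.0044, -0.1278], [-0.0067, -0.1094], [-0.018, -0.1167], [-0.0075, -0.1346]]
L [[0.557, 0.072, 0.032], [0.561, 0.062, 0.032], [0.538, 0.054, 0.032], [0.53, 0.076, 0.032], [0.54, 0.078, 0.032]] tool [[0.0099, -0.0634], [0.0122, -0.0535], [-0.0114, -0.0486], [-0.0163, -0.0711], [-0.0066, -0.072]]
foot [[0.604, 0.024, 0.094], [0.607, 0.001, 0.094]] tool [[0.0508, -0.0109], [0.0508, 0.013]]
redtop [[0.587, 0.021, 0.14], [0.59, 0.0, 0.14]] tool [[0.0336, -0.0092], [0.0336, 0.0113]]
```

Wrist view: L chip (195,222), rectangular chip (115,228), scraper foot (276,175) behind both and spanning them. Lower to about 1 mm above the plate and wipe slowly.

{"op": "servo_tool", "data": {
  "rows": [
    [[0.07, 0, 0.15], 0],
    [[0.07, 0, 0.3], 0],
    [[0.07, 0, 0.45], 0],
    [[0.07, 0, 0.58], 0],
    [[0.07, 0, 0.65], 0],
    [[0.07, 0, 0.688], 0],
    [[0.07, 0, 0.688], 0],
    [[0.07, 0, 0.688], 0]
  ]
}}

```text
time: 7.83
tool_pos: [0.5616, 0.0078, 0.0471]
ee_rot: [3.141, -0.001, 0.121]
wrist_force: [0.2, -0.0, -2.5]
width: 0.0216
```

{"op": "servo_tool", "data": {
  "rows": [
    [[0, -0.05, 0], 0],
    [[0, -0.1, 0], 0],
    [[0, -0.16, 0], 0],
    [[0, -0.22, 0], 0],
    [[0, -0.28, 0], 0],
    [[0, -0.34, 0], 0],
    [[0, -0.4, 0], 0],
    [[0, -0.46, 0], 0],
    [[0, -0.52, 0], 0],
    [[0, -0.58, 0], 0],
    [[0, -0.64, 0], 0],
    [[0, -0.7, 0], 0]
  ]
}}

```text
time: 8.83
tool_pos: [0.5546, 0.0639, 0.0472]
ee_rot: [3.141, 0.0, 0.121]
wrist_force: [0.2, 0.1, -2.0]
width: 0.0217
```

Run:
```python
from h import *
for n in ['side','wrist']: snap(n,n+'4')
o=robot.get_obs(); print(o['tool_pos'],o['ee_rot'],o['width'],o['time'],o['wrist_force'])
```

```text
[0.55453886 0.06420453 0.04720601] [-3.14135980e+00  2.66598904e-05  1.21929901e-01] 0.021697358845138418 8.9333 [-0.19371873 -0.2198593  -2.37186767]
```

View pics/wrist4.png

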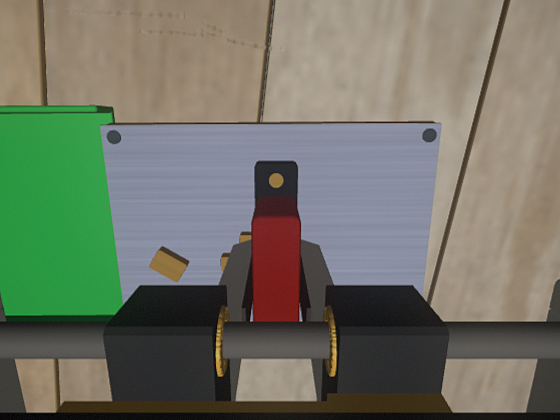

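View pics/side4.png

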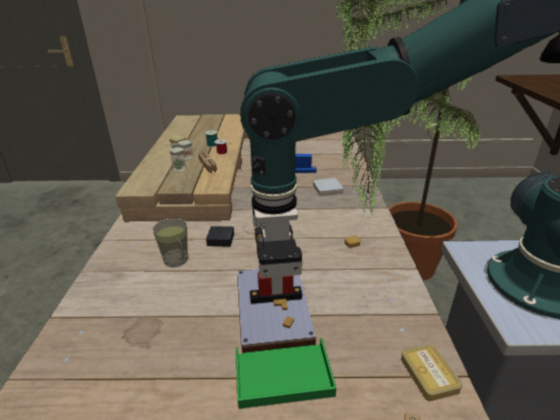

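The L chip is now against the foot (side view (281,303)), with the rectangle ahead at (289,321). Continue.

{"op": "servo_tool", "data": {
  "rows": [
    [[0, -0.06, 0], 0],
    [[0, -0.12, 0], 0],
    [[0, -0.18, 0], 0],
    [[0, -0.24, 0], 0],
    [[0, -0.3, 0], 0],
    [[0, -0.36, 0], 0],
    [[0, -0.42, 0], 0],
    [[0, -0.48, 0], 0],
    [[0, -0.54, 0], 0],
    [[0, -0.6, 0], 0],
    [[0, -0.66, 0], 0],
    [[0, -0.7, 0], 0]
  ]
}}

```text
time: 9.93
tool_pos: [0.5478, 0.1197, 0.0472]
ee_rot: [-3.142, -0.0, 0.121]
wrist_force: [-0.3, -0.1, -1.6]
width: 0.0219
```

{"op": "servo_tool", "data": {
  "rows": [
    [[0, -0.06, 0], 0],
    [[0, -0.12, 0], 0],
    [[0, -0.18, 0], 0],
    [[0, -0.24, 0], 0],
    [[0, -0.3, 0], 0],
    [[0, -0.36, 0], 0],
    [[0, -0.42, 0], 0],
    [[0, -0.48, 0], 0],
    [[0, -0.54, 0], 0],
    [[0, -0.6, 0], 0],
    [[0, -0.66, 0], 0],
    [[0, -0.7, 0], 0]
  ]
}}

```text
time: 10.93
tool_pos: [0.5424, 0.1755, 0.0486]
ee_rot: [-3.141, -0.003, 0.121]
wrist_force: [1.9, 1.0, 2.4]
width: 0.0218
```

Run:
```python
from h import *
for n in ['side','wrist']: snap(n,n+'5')
o=robot.get_obs(); print(o['tool_pos'],o['ee_rot'],o['width'],o['time'],o['wrist_force'])
im=cv2.imread('pics/side5.png')[230:420,200:360]; cv2.imwrite('pics/side5z.png',cv2.resize(im,None,fx=3,fy=3,interpolation=cv2.INTER_CUBIC))
```

```text
[0.54212584 0.1756709  0.0483918 ] [-3.14069014e+00 -2.94187626e-03  1.21737616e-01] 0.021553445673797276 11.0333 [1.46367774 0.18335394 4.23170357]
```

View pics/wrist5.png

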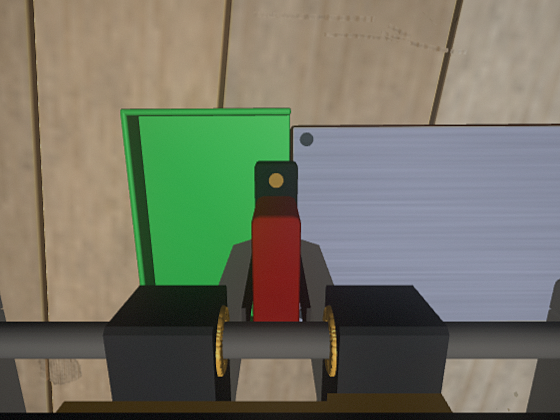

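View pics/side5z.png

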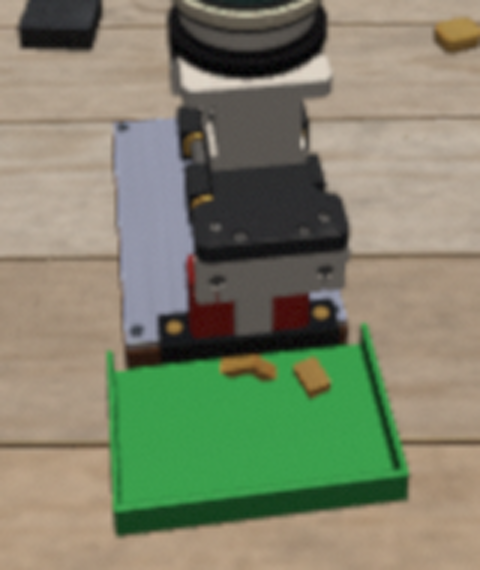

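Both chips are off the plate end, in the pan (side zoom (248,367) and (312,377)). There is slight upward force on the foot, so I lift straight up and look.

{"op": "servo_tool", "data": {
  "rows": [
    [[0, 0, -0.1], 0],
    [[0, 0, -0.2], 0],
    [[0, 0, -0.4], 0],
    [[0, 0, -0.6], 0],
    [[0, 0, -0.8], 0],
    [[0, 0, -1], 0],
    [[0, 0, -1], 0]
  ]
}}

```text
time: 11.62
tool_pos: [0.5428, 0.1747, 0.1311]
ee_rot: [-3.141, -0.006, 0.121]
wrist_force: [0.0, 0.7, -0.7]
width: 0.0222
```

Run:
```python
from h import *
for n in ['side','wrist']: snap(n,n+'6')
o=robot.get_obs(); print(o['tool_pos'],o['ee_rot'],o['width'],o['time'],o['wrist_force'])
im=cv2.imread('pics/side6.png')[230:420,200:360]; cv2.imwrite('pics/side6z.png',cv2.resize(im,None,fx=3,fy=3,interpolation=cv2.INTER_CUBIC))
```

```text
[0.54109085 0.17440494 0.12739669] [ 3.14152573e+00 -2.81340184e-04  1.20755236e-01] 0.021947545990533394 11.7167 [ 0.41597493  0.50459552 -2.02468744]
```

View pics/side6z.png

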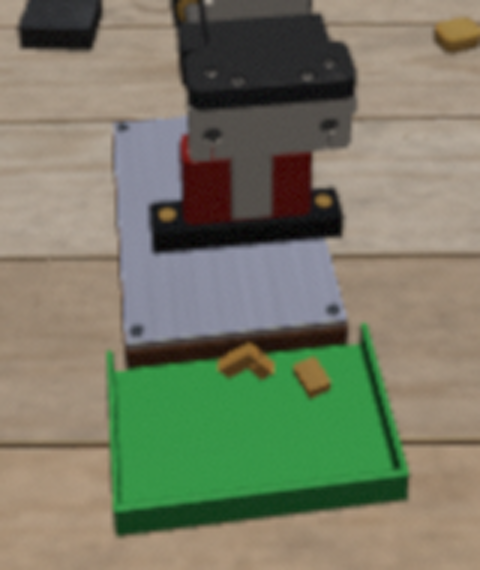

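View pics/wrist6.png

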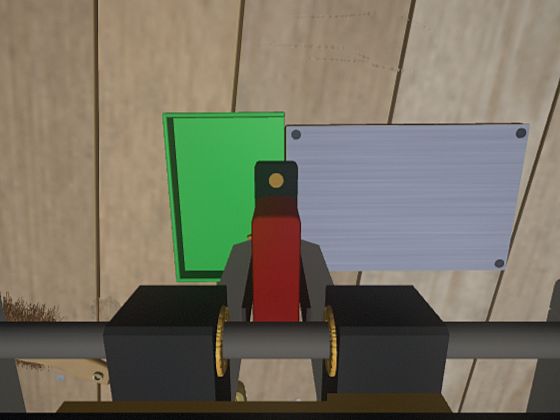

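The L chip appears to lean tilted against the plate end (248,360). I move aside for a clear look.

{"op": "servo_tool", "data": {
  "rows": [
    [[-0.25, 0, -0.2], 0],
    [[-0.5, 0, -0.4], 0],
    [[-0.75, 0, -0.5], 0],
    [[-1, 0, -0.5], 0],
    [[-1, 0, -0.5], 0],
    [[-1, 0, -0.5], 0]
  ]
}}

```text
time: 12.22
tool_pos: [0.4607, 0.1647, 0.1659]
ee_rot: [3.141, 0.002, 0.121]
wrist_force: [-0.2, -0.5, -1.8]
width: 0.0218
```

Run:
```python
from h import *
for n in ['side','wrist','top']: snap(n,n+'7')
o=robot.get_obs(); print(o['tool_pos'],o['ee_rot'],o['width'],o['time'],o['wrist_force'])
im=cv2.imread('pics/side7.png')[310:410,220:350]; cv2.imwrite('pics/side7z.png',cv2.resize(im,None,fx=6,fy=6,interpolation=cv2.INTER_CUBIC))
im=cv2.imread('pics/top7.png')[170:260,110:250]; cv2.imwrite('pics/top7z.png',cv2.resize(im,None,fx=5,fy=5,interpolation=cv2.INTER_CUBIC))
```

```text
[0.461985   0.16483098 0.16603387] [3.14123406e+00 1.65079472e-03 1.20835698e-01] 0.021633788657630024 12.3667 [-0.19924936 -0.31238764 -1.52521868]
```

View pics/side7z.png

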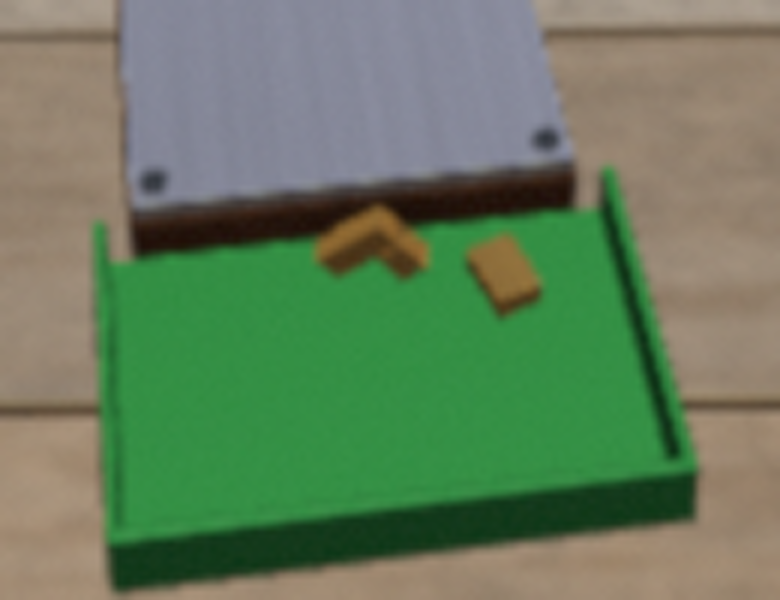

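View pics/wrist7.png

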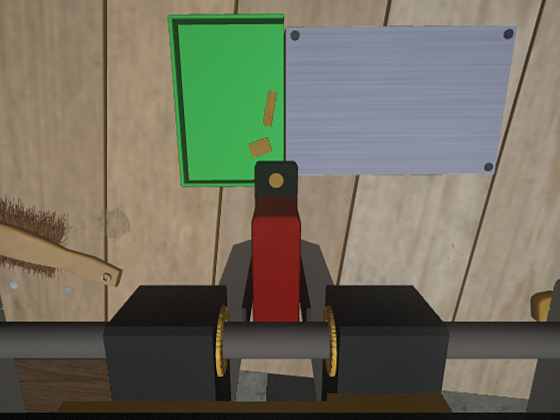

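View pics/top7z.png

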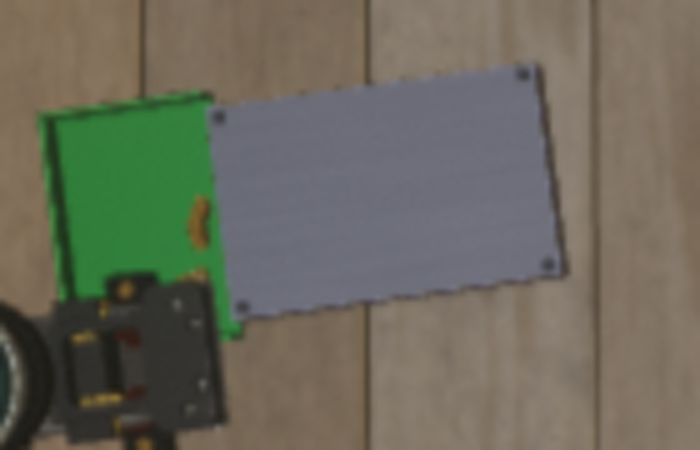

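Run:
```python
from h import *
w=pickle.load(open('pics/wrist7.pkl','rb'));t=pickle.load(open('pics/side7.pkl','rb'))
C=np.array([.5607,.0667]);u=np.array([-.12,.993]);v=np.array([-.993,-.12])
def b(p): return np.round([(p[:2]-C)@u,(p[:2]-C)@v,p[2]],4)
for z in [.008,.012,.016,.02,.024,.028]:
    print(z,'side apex',b(ray(t,[(283,344.5)],z)[0]),'feet',b(ray(t,[(276,356)],z)[0]),b(ray(t,[(287,356)],z)[0]),'wrist ends',b(ray(w,[(272,91)],z)[0]),b(ray(w,[(268,126)],z)[0]),'mid',b(ray(w,[(270,108)],z)[0]))
im=cv2.imread('pics/wrist7.png')[60:200,200:340]; cv2.imwrite('pics/w7z.png',cv2.resize(im,None,fx=4,fy=4,interpolation=cv2.INTER_CUBIC))
```

```text
0.008 side apex [0.0974 0.0073 0.008 ] feet [ 0.12   -0.0075  0.008 ] [0.1224 0.0109 0.008 ] wrist ends [ 0.1123 -0.0133  0.008 ] [0.1162 0.0186 0.008 ] mid [0.1142 0.002  0.008 ]
0.012 side apex [0.1009 0.0069 0.012 ] feet [ 0.1232 -0.0078  0.012 ] [0.1256 0.0104 0.012 ] wrist ends [ 0.1123 -0.013   0.012 ] [0.1161 0.0185 0.012 ] mid [0.1142 0.0021 0.012 ]
0.016 side apex [0.1043 0.0065 0.016 ] feet [ 0.1265 -0.0082  0.016 ] [0.1289 0.01   0.016 ] wrist ends [ 0.1123 -0.0127  0.016 ] [0.116  0.0185 0.016 ] mid [0.1141 0.0023 0.016 ]
0.02 side apex [0.1077 0.0061 0.02  ] feet [ 0.1297 -0.0085  0.02  ] [0.1321 0.0095 0.02  ] wrist ends [ 0.1122 -0.0123  0.02  ] [0.116  0.0184 0.02  ] mid [0.1141 0.0024 0.02  ]
0.024 side apex [0.1111 0.0056 0.024 ] feet [ 0.133  -0.0088  0.024 ] [0.1353 0.0091 0.024 ] wrist ends [ 0.1122 -0.012   0.024 ] [0.1159 0.0184 0.024 ] mid [0.114  0.0026 0.024 ]
0.028 side apex [0.1145 0.0052 0.028 ] feet [ 0.1362 -0.0091  0.028 ] [0.1386 0.0086 0.028 ] wrist ends [ 0.1121 -0.0117  0.028 ] [0.1158 0.0183 0.028 ] mid [0.1139 0.0027 0.028 ]
```

View pics/w7z.png

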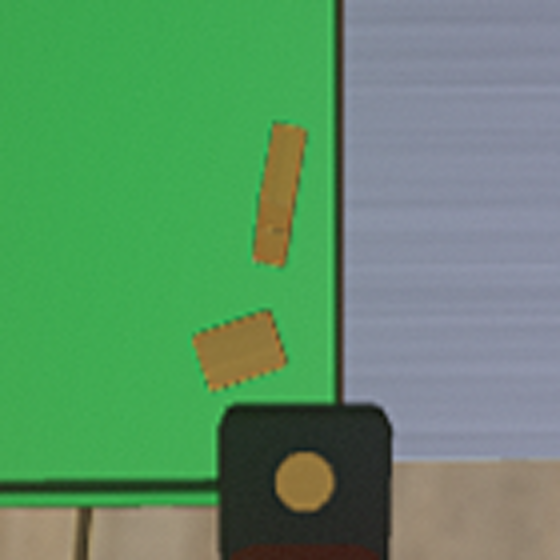

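The L stands free on its two leg tips inside the pan (board x≈112–116 mm, clear of the plate end at 100; apex z≈24 mm). The rectangle lies flat in the pan. I leave both alone and set the scraper down on clear bench near (0.41, 0.0).

{"op": "servo_tool", "data": {
  "rows": [
    [[-0.11, 0.25, 0], 0],
    [[-0.22, 0.5, 0], 0],
    [[-0.33, 0.75, 0], 0],
    [[-0.45, 0.98, 0], 0]
  ]
}}

```text
time: 12.7
tool_pos: [0.4358, 0.0817, 0.1664]
ee_rot: [3.141, 0.001, 0.121]
wrist_force: [0.2, -0.5, -2.0]
width: 0.0218
```

{"op": "servo_tool", "data": {
  "rows": [
    [[-0.11, 0.25, 0], 0],
    [[-0.22, 0.5, 0], 0],
    [[-0.33, 0.75, 0], 0],
    [[-0.45, 0.98, 0], 0],
    [[-0.45, 0.98, 0], 0]
  ]
}}

```text
time: 13.12
tool_pos: [0.4088, -0.0023, 0.1667]
ee_rot: [3.14, 0.002, 0.117]
wrist_force: [0.9, 0.6, -1.6]
width: 0.0214
```

{"op": "servo_tool", "data": {
  "rows": [
    [[0, 0, 0.2], 0],
    [[0, 0, 0.4], 0],
    [[0, 0, 0.6], 0],
    [[0, 0, 0.8], 0],
    [[0, 0, 0.8], 0],
    [[0, 0, 0.8], 0],
    [[0, 0, 0.8], 0]
  ]
}}

```text
time: 13.7
tool_pos: [0.41, 0.0007, 0.1039]
ee_rot: [3.141, -0.001, 0.121]
wrist_force: [-0.4, -0.1, -2.2]
width: 0.0219
```

Run:
```python
from h import *
for n in ['side','wrist']: snap(n,n+'8')
o=robot.get_obs(); print(o['tool_pos'],o['ee_rot'],o['width'],o['time'],o['wrist_force'])
```

```text
[0.4103082  0.00059687 0.10449995] [ 3.14102897e+00 -2.26436236e-03  1.21202378e-01] 0.02185801390437403 13.8 [-0.48062295  0.63586602 -2.10325007]
```

View pics/side8.png

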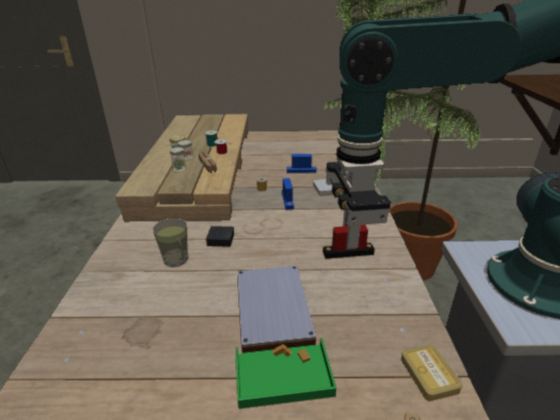

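View pics/wrist8.png

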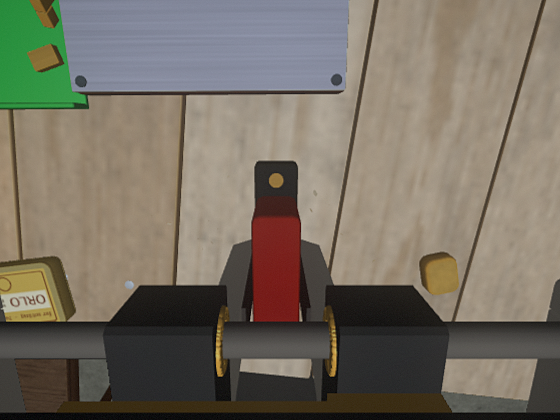

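Clear bench below. Lower 76 mm, then in small steps.

{"op": "servo_tool", "data": {
  "rows": [
    [[0, 0, 0.15], 0],
    [[0, 0, 0.3], 0],
    [[0, 0, 0.45], 0],
    [[0, 0, 0.6], 0],
    [[0, 0, 0.75], 0],
    [[0, 0, 0.85], 0],
    [[0, 0, 0.92], 0],
    [[0, 0, 0.95], 0],
    [[0, 0, 0.95], 0],
    [[0, 0, 0.95], 0],
    [[0, 0, 0.95], 0]
  ]
}}

```text
time: 14.72
tool_pos: [0.4099, 0.0005, 0.028]
ee_rot: [3.141, -0.002, 0.121]
wrist_force: [-0.2, 0.2, -1.9]
width: 0.0215
```

{"op": "servo_tool", "data": {
  "rows": [
    [[0, 0, 0.02], 0],
    [[0, 0, 0.03], 0],
    [[0, 0, 0.04], 0],
    [[0, 0, 0.05], 0],
    [[0, 0, 0.05], 0],
    [[0, 0, 0.05], 0]
  ]
}}

```text
time: 15.22
tool_pos: [0.4091, 0.0006, 0.0232]
ee_rot: [3.142, 0.0, 0.121]
wrist_force: [0.4, -0.2, -2.3]
width: 0.0217
```

{"op": "servo_tool", "data": {
  "rows": [
    [[0, 0, 0.006], 0],
    [[0, 0, 0.012], 0],
    [[0, 0, 0.012], 0],
    [[0, 0, 0.012], 0]
  ]
}}

```text
time: 15.55
tool_pos: [0.4093, 0.0006, 0.0223]
ee_rot: [3.141, -0.0, 0.121]
wrist_force: [-0.2, 0.2, -1.5]
width: 0.0223
```

{"op": "servo_tool", "data": {
  "rows": [
    [[0, 0, 0.006], 0],
    [[0, 0, 0.006], 0],
    [[0, 0, 0.006], 0]
  ]
}}

```text
time: 15.8
tool_pos: [0.4093, 0.0006, 0.0222]
ee_rot: [3.141, -0.0, 0.121]
wrist_force: [-0.5, 0.4, 1.7]
width: 0.0219
```

{"op": "servo_tool", "data": {
  "rows": [
    [[0, 0, 0.006], 0],
    [[0, 0, 0.006], 0],
    [[0, 0, 0.006], 0]
  ]
}}

```text
time: 16.05
tool_pos: [0.4094, 0.0006, 0.0222]
ee_rot: [3.141, -0.0, 0.121]
wrist_force: [-1.5, 0.9, 5.8]
width: 0.0219
```

Contact with the bench (force rose from −2 N to +6 N). Release, opening partly, then straight up.

{"op": "servo_tool", "data": {
  "grip": -0.4,
  "rows": [
    [[0, 0, 0], 0],
    [[0, 0, 0], 0],
    [[0, 0, 0], 0],
    [[0, 0, 0], 0],
    [[0, 0, 0], 0],
    [[0, 0, 0], 0],
    [[0, 0, 0], 0],
    [[0, 0, 0], 0]
  ]
}}

```text
time: 16.72
tool_pos: [0.4092, 0.0006, 0.0213]
ee_rot: [3.141, -0.0, 0.121]
wrist_force: [-0.3, 0.0, -0.3]
width: 0.0652
```

{"op": "servo_tool", "data": {
  "rows": [
    [[0, 0, -0.15], 0],
    [[0, 0, -0.3], 0],
    [[0, 0, -0.5], 0],
    [[0, 0, -0.75], 0],
    [[0, 0, -1], 0],
    [[0, 0, -1], 0]
  ]
}}

```text
time: 17.22
tool_pos: [0.4121, 0.0002, 0.1055]
ee_rot: [3.139, -0.008, 0.121]
wrist_force: [0.4, -0.7, 1.0]
width: 0.0659
```

{"op": "servo_tool", "data": {
  "rows": [
    [[0, 0, -0.3], 0],
    [[0, 0, -0.6], 0],
    [[0, 0, -1], 0],
    [[0, 0, -1], 0],
    [[0, 0, -1], 0],
    [[0, 0, -1], 0]
  ]
}}

```text
time: 17.72
tool_pos: [0.4087, 0.0007, 0.1799]
ee_rot: [-3.141, 0.002, 0.121]
wrist_force: [-0.9, 0.1, -0.9]
width: 0.0657
```

Run:
```python
from h import *
for n in ['side','wrist','top']: snap(n,n+'9')
o=robot.get_obs(); print(o['tool_pos'],o['ee_rot'],o['width'],o['time'],o['wrist_force'])
im=cv2.imread('pics/side9.png')[200:410,220:400]; cv2.imwrite('pics/side9z.png',cv2.resize(im,None,fx=2.8,fy=2.8,interpolation=cv2.INTER_CUBIC))
```

```text
[0.40814297 0.00072017 0.17923879] [-3.14074025  0.0036529   0.12107348] 0.06590498099285243 17.8667 [0.73299547 0.27592864 0.81747311]
```

View pics/side9z.png

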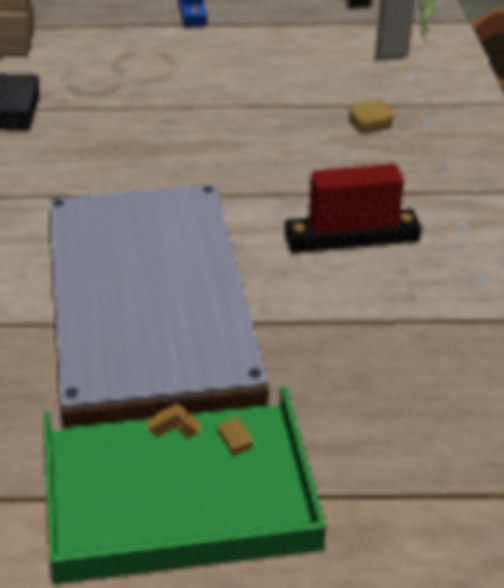

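View pics/wrist9.png

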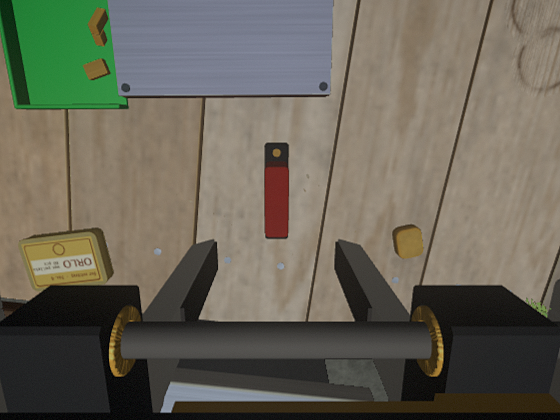

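The scraper stands upright, clear of the board, with both chips in the pan and the arm touching nothing. Handing in.

```bash
python3 -c "
from bench import robot
print(robot.close_job())"
```

```text
the job is handed in; nothing more can be done
None
```

I gripped the red scraper across its 22 mm thickness and wiped both offcuts along the plate, off its end and into the green pan. I then stood the scraper upright on clear bench at about (0.41, 0.00), let go and backed off upwards. The job was handed in at about 17.9 s; I don't know the verdict.

- **Last pictures:** the plate is empty and both offcuts are inside the pan. The scraper stands free, about 50 mm from the board, and the blue look-alikes were not touched.
- **L-shaped offcut:** it came to rest standing on its two leg tips rather than flat, close to the plate end but clear of it. Its highest point is at about 24 mm, slightly above the 22 mm pan rim, and its centre is lower. It did not move over the last several seconds of pictures, so I left it.
- **Clearance during the wipe:** I aimed to keep the foot about 1 mm above the plate. At the end of the stroke it briefly pressed on something with about 6 N, most likely that offcut.
- **Forces:** the highest force reported at the wrist was about 6 N, when the scraper touched the bench.

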